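# Turn a cover plate over against a fence and slide it home under a stop

## Task

The aluminium cover plate lies with its plain face up. Turn it over with the help of the turning fence: push it up the fence until it stands leaning against it, then tip it on over so that it lies flat with its pocketed face up, and slide it under the lip of the hold-down stop until its edge is fully home and square against the stop. Do not disturb the other things on the bench.

Things in the scene. Friction and masses are not known exactly. Their poses are not given: they have to be found in the camera images.
- plate: the loose cover plate, bare aluminium, 130 (its x) x 110 (its y) x 14 mm (its z), 0.24 to 0.42 kg, small dark bolt spots at the corners of both faces. Origin at its centre. z comes out of the plain face, up at the start (origin then 7 mm above the bench). Too wide to grip across its length or width; it can be gripped across its 14 mm thickness, best by a raised edge.
- plate_pocket (a point): the middle of the plate's pocketed face (7 mm from its centre along its -z): a 7 mm deep pocket inside a 14 mm wide rim, with a thin rib and a round boss. The plate is slippery on the fence, but its edge grips the bench, so it stays leaning on the fence by itself at 55 degrees and more to the bench.
- fence: the turning fence, fixed, bent sheet steel, 190 mm long (its y), its face towards the robot. Origin on the bench, in the plane of the upright face (x = 0), mid-length; x points away from the robot, square to the face; z up. The upright is 6 mm thick and 80 mm high. Braces and a foot plate with bolts reach 70 mm behind it, lower than its top.
- fence_toe (a point): the foot of the fence's sloping toe, 47 mm in front of the face, mid-length. From here a flat steel slope rises at 57 degrees to meet the upright face 72 mm above the bench. A plate pushed along the bench square to the fence climbs slope and face with its far edge as its near edge is pushed on towards this line.
- fence_rim (a point): middle of the fence's top edge, 80 mm above the bench. When the plate's lower edge has been pushed about to the foot of the toe the plate leans over this edge at about 60 degrees to the bench, its upper 35 to 45 mm standing free above it.
- stop: the hold-down stop, fixed to the left of the fence, steel, 170 mm long (its x). Origin on the bench at the middle of the foot of its stop face, which lies at y = 0 and looks to -y (to the right as the robot sees it); z up. The plate slides in along its +y.
- stop_lip (a point): middle of the lower front edge of the stop's flat lip, which overhangs the bench by 25 mm in front of the stop face over its whole length; underside 24 mm and top 30 mm above the bench.
- grease_pot: bystander: grease pot with green lid, 63 mm across, 54 mm high; origin at the centre of its underside
- lock_nut_a: bystander: black slotted ring nut lying flat, 98 mm across, 19 mm high; origin at the centre of its underside
- kit_box_3: bystander: small light carton 86 x 105 x 26 mm; origin at the centre of its underside

How it is judged:
On the way, in this order (a step that is already met when the one before it is completed fails the run):
1. the plate leans against the fence, tipped up 45 to 85 degrees (angle between plate's own z axis and vertical between 0.785 and 1.484 rad and contact force between plate and fence above 0.1 N), for 0.2 s.
2. the plate lies flat with the pocketed face up (angle between plate's own z axis and vertical above 3.07 rad and height (world z) of plate below 0.011 m), for 0.2 s.
At the end, for the whole second after the job is handed in: the plate lies flat on the bench, pocketed face up (within 4 degrees), one edge under the lip, within 5 mm of touching the stop face and square to it within 4 degrees, its centre within 85 mm of the middle of the stop lengthwise, at rest (all of step 2 and ((angle between the y axis of plate and the y axis of stop, either way round below 0.07 rad and y of plate in the frame of stop above -0.06 m) or (angle between the x axis of plate and the y axis of stop, either way round below 0.07 rad and y of plate in the frame of stop above -0.07 m)) and y of plate in the frame of stop below -0.045 m and x of plate in the frame of stop between -0.085 and 0.085 m and linear speed of plate below 0.02 m/s).
It fails at once if a bystander (grease pot, ring nut, small carton) is moved more than 20 mm (distance of any of grease_pot, lock_nut_a, kit_box_3 from where it was at the start of the episode above 0.02 m).
It also fails if it takes over 72 s, if anything falls off the work surface, if the arm or the gripper's body presses on something with over 40 N, if the wrist force passes 120 N, or if a joint passes its speed limit or range.

## Robot

A 6-joint arm with a two-finger parallel gripper is mounted at the origin on a cart in front of the work surface, level with it; the furniture and walls round the work are solid. World frame = base frame: x ahead of the robot, y to its left, z up, the work surface at z = 0. Lengths are in m, angles in rad, forces in N, time in s.
With the tool pointing down it reaches from about 0.3 to 0.825 m from the base axis. Payload 5.4 kg.
Tool frame: the origin (TCP) lies at the very end of the fingers, on their centre line; the grasp point (between the pads) lies 19 mm behind it; z points along the fingers, y is the line along which they close (so a half turn about z gives the same grasp; the last joint's range is limited). The gripper opens to 92 mm and grips with 3 to 60 N. Pads are 20 mm wide; open, the fingers measure 128 mm over their backs; the gripper's body (75 mm by 189 mm) begins 69 mm behind the grasp point.
Start: joints at [1.043, 0.158, 1.597, -0, 1.386, -0.21], TCP at [0.18, 0.546, 0.215] pointing down, gripper open.
Joint ranges: [-2.91, 2.91], [-0.94, 2.29], [0.18, 2.7], [-1.29, 4.43], [0.17, 2.64], [-3, 3]. Speed limits (rad/s): [2.57, 2.57, 3.14, 3.14, 3.14, 3.14].

## Interface

Orientations are given as a rotation vector (axis times angle).
In Python, from workcell import bot gives the robot as it stands. Calls block until the motion is done:
- bot.goto(position, orientation): joint-space move of the TCP to a pose.
- bot.line_to(position, rot=None, max_speed=0.15): straight line of the TCP; rot=None keeps the orientation; max_speed is the mean speed in m/s.
- bot.set_joints(angles): joint-space move.
- bot.set_gripper(opening, newtons=None): opening from 0.0 (shut) to 1.0 (fully open); newtons is the grip in N (None keeps the last); returns when the fingers have stopped.
- bot.hold(seconds).
- bot.inverse_kinematics(position, orientation): joint angles nearest the present ones, or None.
- bot.read_camera(name): name is "scene" or "side" or "wrist"; returns a dict with "pixels" (384x512x3 uint8, blue, green, red), "fx", "fy", "cx", "cy" (pixels), "R" (3x3) and "t" (3): a world point X has camera coordinates R X + t. Camera axes: x right, y down, z forward; pixel columns grow to the right and rows downward; lengths in m; the calibration is good to about 2 mm. A picture is of the moment at which its call begins. There is no depth.
A pose or a line that the arm cannot do raises bot.MotionError and nothing moves.
- bot.job_done(): hands the job in; it is judged then, once.
Readings, each from a call of its own:
- bot.current_clock(): time.
- bot.current_joints(): joint angles.
- bot.current_joint_vel(): joint speeds.
- bot.current_effort(): joint torques, N m.
- bot.current_ee_pos(): TCP position.
- bot.current_tool_rot(): TCP orientation.
- bot.current_contact_force(): force on the tool from outside, world axes, zero at the start.
- bot.current_ft_torque(): the same for the moment, N m.
- bot.current_opening(): opening from 0.0 (shut) to 1.0 (fully open).
- bot.current_grip_force(): force on a finger pad.
Only numpy, scipy, OpenCV 4.12 (cv2) and the standard library are available. Lean on these libraries where they do the work, as an engineer would, in place of code of your own. Each camera call takes 0.05 s, during which the arm holds its last target. There are 200 camera calls.

## Working session

There is one attempt and no reset: what is moved stays moved. The work goes in short steps, each a Python script; the robot and the scene stay as the last script left them, time stands still between calls to the robot, and variables do not carry over. Pictures are saved under pics/ and viewed, at most 10 in all, crops included, and the job is handed in when it is done.

```bash
ls; mkdir -p pics
python3 - <<'E'
from workcell import bot
import cv2,numpy as np
a=bot.read_camera("scene");b=bot.read_camera("side")
for n,i in(("scene",a),("side",b)):
    cv2.imwrite(f"pics/{n}0.png",cv2.resize(i["pixels"],(800,600),interpolation=cv2.INTER_CUBIC)); print(n,i["fx"],i["cx"],i["cy"],np.round(i["R"],3).tolist(),np.round(-i["R"].T@i["t"],3))
print(bot.current_clock(),bot.current_tool_rot())
E
```

```text
pics
scene 379.7372711044421 260.4942661331688 195.84917073253004 [[0.826, -0.563, 0.007], [-0.375, -0.559, -0.739], [0.421, 0.608, -0.673]] [ 0.114 -0.577  0.744]
side 411.218467328171 253.53899966891558 187.0165007285506 [[0.992, -0.128, -0.02], [-0.093, -0.596, -0.798], [0.091, 0.793, -0.603]] [ 0.408 -0.762  0.715]
0.1 [-4.97026854e-01 -3.10140211e+00  2.42717521e-03]
```

View pics/scene0.png

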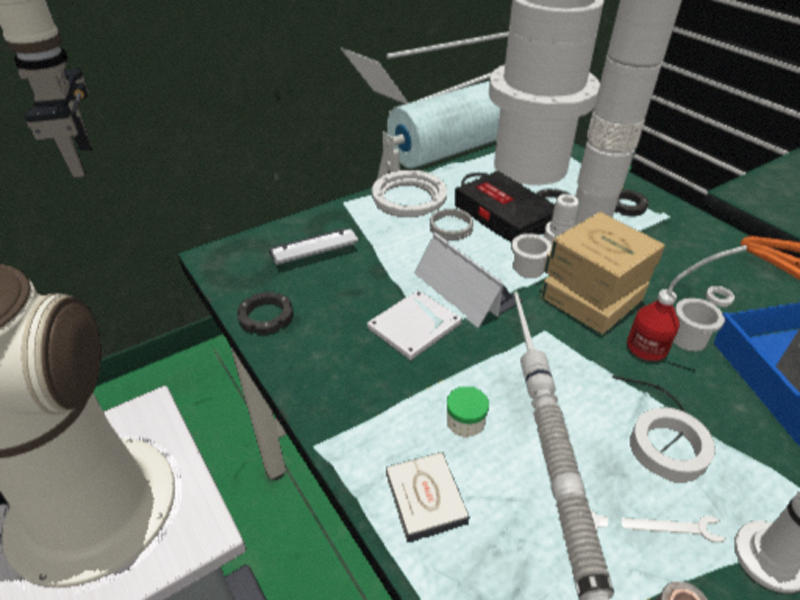

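View pics/side0.png

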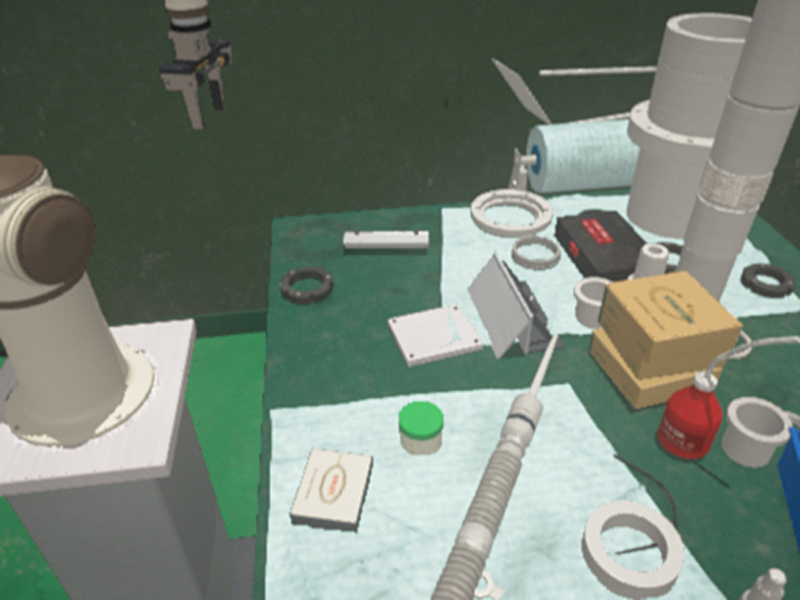

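The pictures show the plate (scene ~415,322; side ~435,335), the fence just beyond it (460,280; 505,305), the stop (315,247; 386,240), the nut (265,312), the pot (467,410) and the carton (427,495). I'll take closer crops to get accurate corners.

Run:
```python
import cv2,numpy as np
from workcell import bot
for n,(x0,y0) in (("scene",(165,140)),("side",(210,135))):
    i=bot.read_camera(n)["pixels"][y0:y0+100,x0:x0+175]
    cv2.imwrite(f"pics/{n}c.png",cv2.resize(i,None,fx=4.5,fy=4.5,interpolation=cv2.INTER_CUBIC))
```

```text
(no output)
```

View pics/scenec.png

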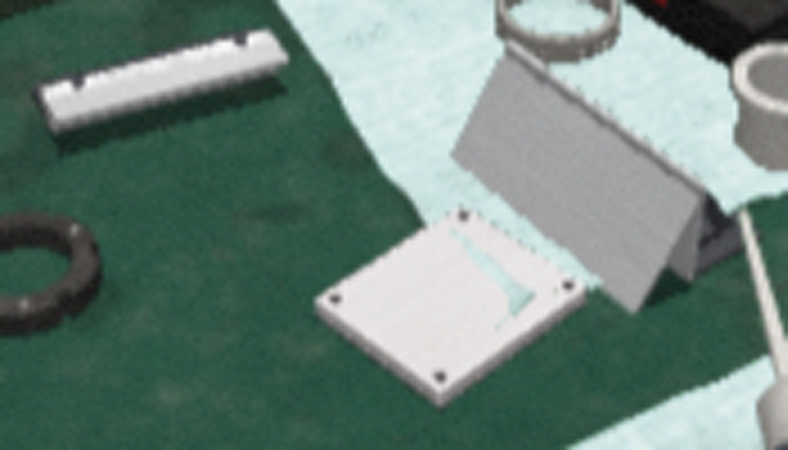

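View pics/sidec.png

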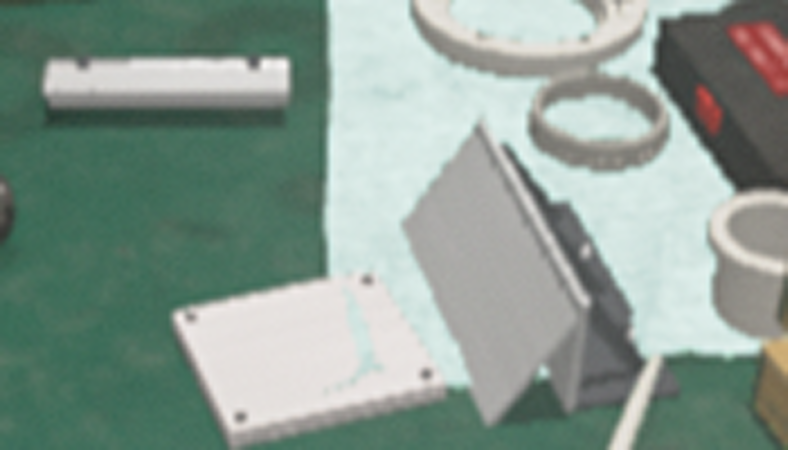

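The crops are sharp enough to pick corners. For example, in the scene crop the plate's top corners are (317,299), (463,208), (586,286) and (440,393), the toe runs (450,155)-(634,312), and the lip runs (57,131)-(288,62).

```bash
cat > h.py <<'E'
import numpy as np, cv2
from workcell import bot
def ray(c,u,v,z):
    d=c["R"].T@np.array([(u-c["cx"])/c["fx"],(v-c["cy"])/c["fy"],1]); o=-c["R"].T@c["t"]
    return (o+d*(z-o[2])/d[2])[:2]
def proj(c,X):
    p=np.asarray(X)@c["R"].T+c["t"]; return np.c_[p[:,0]/p[:,2]*c["fx"]+c["cx"],p[:,1]/p[:,2]*c["fy"]+c["cy"]]
def crop(n,x0,y0,w,h,f,name):
    i=bot.read_camera(n)["pixels"][y0:y0+h,x0:x0+w]; cv2.imwrite(name,cv2.resize(i,None,fx=f,fy=f,interpolation=cv2.INTER_CUBIC))
E
python3 - <<'E'
from h import *
C={n:bot.read_camera(n) for n in("scene","side")}; O={"scene":(165,140),"side":(210,135)}
def g(n,p,z): return ray(C[n],*((np.array(p)+.5)/4.5-.5+O[n]),z)
P={"plate":(.014,[(317,299),(463,208),(586,286),(440,393)],[(173,314),(378,270),(446,388),(232,435)]),
"toe":(0,[(450,155),(634,312)],[(402,223),(490,426)]),"top":(.08,[(508,47),(703,195)],[(482,120),(583,310)]),
"lip":(.024,[(57,131),(288,62)],[(47,106),(290,104)]),"liptop":(.03,[(47,103),(288,57)],[(47,92),(290,90)])}
for k,(z,a,b) in P.items():
    A=np.array([g("scene",p,z) for p in a]);B=np.array([g("side",p,z) for p in b]);M=(A+B)/2
    print(k,A.round(3).tolist(),B.round(3).tolist(),"mid",M.mean(0).round(4),"len",np.linalg.norm(np.diff(M,axis=0),axis=1).round(3),"ang",[round(float(np.degrees(np.arctan2(d[1],d[0]))),1) for d in np.diff(M,axis=0)])
for k,p,z in(("nut",(265,312),.019),("pot",(467,405),.054),("box",(427,490),.026)): print(k,ray(C["scene"],*((np.array(p)+.5)*.64-.5),z))
E
```

```text
plate [[0.488, 0.087], [0.612, 0.107], [0.633, 0.004], [0.506, -0.02]] [[0.489, 0.086], [0.618, 0.109], [0.634, -0.003], [0.509, -0.023]] mid [0.561  0.0433] len [0.128 0.109 0.128] ang [9.7, -80.3, -170.0]
toe [[0.646, 0.171], [0.653, -0.02]] [[0.648, 0.172], [0.655, -0.023]] mid [0.6505 0.0749] len [0.193] ang [-87.8]
top [[0.686, 0.163], [0.693, -0.025]] [[0.693, 0.164], [0.7, -0.024]] mid [0.6929 0.0693] len [0.188] ang [-87.7]
lip [[0.422, 0.316], [0.593, 0.298]] [[0.429, 0.309], [0.594, 0.285]] mid [0.5094 0.302 ] len [0.169] ang [-7.2]
liptop [[0.427, 0.341], [0.592, 0.295]] [[0.43, 0.317], [0.595, 0.293]] mid [0.511  0.3118] len [0.168] ang [-11.9]
nut [0.34635556 0.20741141]
pot [ 0.49659195 -0.17921705]
box [ 0.37803213 -0.2454592 ]
```

```bash
cat >> h.py <<'E'
from scipy.spatial.transform import Rotation as Rn
FX=np.array([.9993,.038,0]); FY=np.array([-.038,.9993,0]); TOE=np.array([.6505,.0749,0])
def rv(z,y):
    z=np.array(z,float);z/=np.linalg.norm(z);y=np.array(y,float);y-=z*(y@z);y/=np.linalg.norm(y)
    return Rn.from_matrix(np.c_[np.cross(y,z),y,z]).as_rotvec()
def tilt(phi,y=None,d=FX):   # tool pointing down, tilted phi deg so that fingertips lead along d
    p=np.radians(phi); z=d*np.sin(p)-np.array([0,0,np.cos(p)])
    return rv(z,FY if y is None else y)
E
python3 - <<'E'
from h import *
for s in(1,-1):
    print("push",s,[ (None if (q:=bot.inverse_kinematics(p,tilt(10,s*FY))) is None else q.round(2)) for p in([.45,.045,.1],[.63,.05,.004])])
    for f in(-30,-20,-10,0,20,42):
        q=bot.inverse_kinematics([.69,.045,.1],tilt(f,s*FX)); q2=bot.inverse_kinematics([.47,.07,.1],tilt(f,s*FX)); print("grip",s,f,None if q is None else q.round(2),None if q2 is None else q2.round(2))
E
```

```text
push 1 [array([-0.2 , -0.19,  2.19,  0.05,  0.97, -1.83]), array([-0.13,  0.42,  1.74,  0.04,  0.81, -1.76])]
grip 1 -30 [-0.08  1.05  0.64 -0.06  1.97 -0.13] [-0.07  0.47  1.54 -0.05  1.65 -0.1 ]
grip 1 -20 [-0.09  0.86  0.9  -0.04  1.72 -0.13] [-0.08  0.32  1.68 -0.04  1.48 -0.11]
grip 1 -10 [-0.1   0.7   1.13 -0.02  1.49 -0.13] [-0.09  0.17  1.83 -0.02  1.31 -0.12]
grip 1 0 [-0.11  0.55  1.33 -0.    1.26 -0.15] [-0.11  0.02  1.98 -0.    1.14 -0.15]
grip 1 20 [-0.14  0.31  1.69  0.08  0.79 -0.22] [-0.15 -0.27  2.28  0.09  0.78 -0.25]
grip 1 42 [-0.18  0.17  2.02  0.56  0.27 -0.7 ] [-0.24 -0.55  2.61  0.48  0.41 -0.65]
push -1 [array([-0.2 , -0.19,  2.19,  0.05,  0.97,  1.31]), array([-0.13,  0.42,  1.74,  0.04,  0.81,  1.38])]
grip -1 -30 None None
grip -1 -20 None None
grip -1 -10 None None
grip -1 0 [-0.11  0.55  1.33 -0.    1.26  2.99] None
grip -1 20 [-0.14  0.31  1.69  0.08  0.79  2.92] [-0.15 -0.27  2.28  0.09  0.78  2.9 ]
grip -1 42 [-0.18  0.17  2.02  0.56  0.27  2.44] [-0.24 -0.55  2.61  0.48  0.41  2.49]
```

Run:
```python
from h import *
r=tilt(10,-FY); y0=.048
def P(x,z): return [x,y0+.038*(x-.5),z]
bot.set_gripper(.55)
bot.goto(P(.44,.15),r); bot.line_to(P(.455,.004))
for x in(.485,.52,.56,.59,.605,.615,.622):
    bot.line_to(P(x,.004),max_speed=.08); print(x,bot.current_contact_force().round(1),bot.current_ee_pos().round(4))
print(bot.current_clock())
crop("side",210,115,170,120,4.5,"pics/push.png")
```

```text
0.485 [ 0.4 -0.  -0.4] [0.485  0.0475 0.0041]
0.52 [-0.9 -0.3 -0.2] [0.5195 0.0488 0.0037]
0.56 [-0.2  0.1  0. ] [0.5599 0.0503 0.0041]
0.59 [-0.6 -0.4 -0. ] [0.5903 0.0514 0.0042]
0.605 [0.1 0.7 0.4] [0.6052 0.052  0.0042]
0.615 [-1.  -0.3  0.4] [0.615  0.0524 0.004 ]
0.622 [-0.5 -0.2  0. ] [0.622  0.0526 0.004 ]
7.375
```

View pics/push.png

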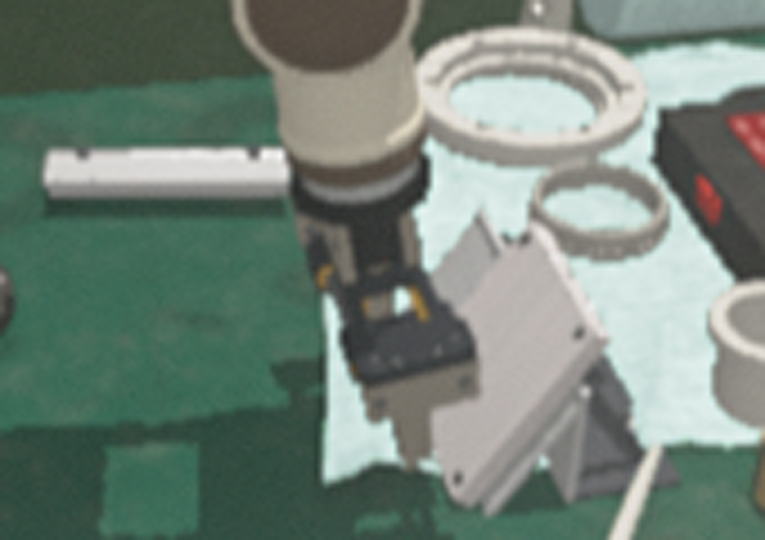

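The plate now leans on the fence. Its bottom right corner is near (468,505) and its top edge runs about (540,230)-(605,345). I'll nudge it a few mm more, back off, and measure the top edge.

Run:
```python
from h import *
def P(x,z): return [x,.048+.038*(x-.5),z]
bot.line_to(P(.629,.004),max_speed=.05); print(bot.current_contact_force().round(1))
bot.line_to(P(.57,.004)); bot.line_to(P(.5,.2),max_speed=.4)
A=bot.read_camera("side")["pixels"][135:235,270:370];B=bot.read_camera("scene")["pixels"][130:230,240:340]
cv2.imwrite("pics/lean.png",np.hstack([cv2.resize(i,None,fx=4,fy=4,interpolation=cv2.INTER_CUBIC) for i in(A,B)]))
print(bot.current_clock())
```

```text
[-5.4  0.7  0.5]
9.025
```

View pics/lean.png

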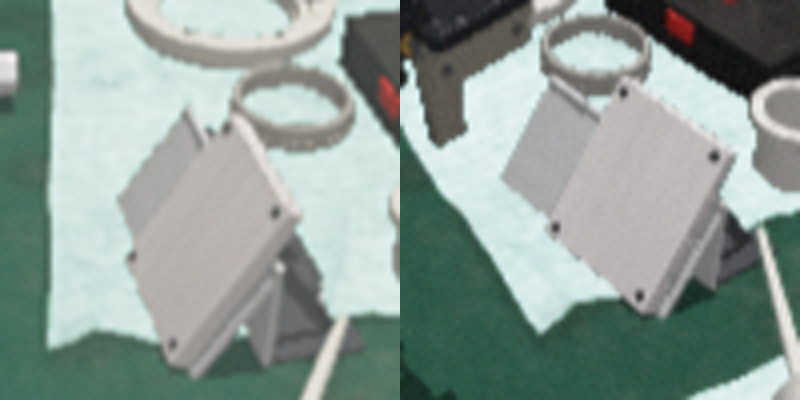

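The plate leans free. Its plain-face corners are: side (232,118), (292,217), (125,256), (168,358); scene (623,80), (730,153), (550,226), (643,310). I'll triangulate these.

Run:
```python
from h import *
c1,c2=bot.read_camera("side"),bot.read_camera("scene")
s=(np.array([(232,118),(292,217),(125,256),(168,358)])+.5)/4-.5+(270,135)
t=(np.array([(223,80),(330,153),(150,226),(243,310)])+.5)/4-.5+(240,130)
M=lambda c:np.array([[c["fx"],0,c["cx"]],[0,c["fy"],c["cy"]],[0,0,1]])@np.c_[c["R"],c["t"]]
X=cv2.triangulatePoints(M(c1),M(c2),s.T.astype(float),t.T.astype(float));print((X[:3]/X[3]).T.round(4))
```

```text
[[ 0.7043  0.1035  0.1093]
 [ 0.712  -0.0037  0.1084]
 [ 0.6352  0.0916  0.0119]
 [ 0.6392 -0.0131  0.01  ]]
```

Run:
```python
from h import *
r=tilt(-31,FX); z=Rn.from_rotvec(r).as_matrix()[:,2]
T=np.array([.7025,.050,.0967])
print(bot.inverse_kinematics(T-.07*z,r))
bot.set_gripper(.31)
bot.goto([.64,.05,.25],tilt(-15,FX)); bot.goto(T-.07*z,r)
bot.line_to(T-.02*z,max_speed=.1); bot.line_to(T,max_speed=.05); print(bot.current_contact_force().round(1),bot.current_clock())
A=bot.read_camera("side")["pixels"][115:235,250:370];B=bot.read_camera("scene")["pixels"][110:230,220:340]
cv2.imwrite("pics/grip.png",np.hstack([cv2.resize(i,(400,400),interpolation=cv2.INTER_CUBIC) for i in(A,B)]))
```

```text
NoneTraceback (most recent call last):
  File "<stdin>", line 6, in <module>
workcell.MotionError: the arm cannot take that pose within its joint ranges
```

Run:
```python
from h import *
T=np.array([.7025,.050,.0967]); print(bot.current_ee_pos().round(3),bot.current_joints().round(2))
for f in(-31,-27,-23,-19):
    r=tilt(f,FX); z=Rn.from_rotvec(r).as_matrix()[:,2]
    print(f,[bot.inverse_kinematics(p,r) is not None for p in(T,T-.02*z,T-.03*z,T-.045*z,T-.06*z,T+[0,0,.03],T+[-.01,0,.05])])
```

```text
[0.64 0.05 0.25] [-0.09  0.54  1.07 -0.03  1.79 -0.13]
-31 [True, True, True, True, False, True, True]
-27 [True, True, True, True, True, True, True]
-23 [True, True, True, True, True, True, True]
-19 [True, True, True, True, True, True, True]
```

Run:
```python
from h import *
r=tilt(-29.5,FX); z=Rn.from_rotvec(r).as_matrix()[:,2]
T=np.array([.7025,.050,.0967])
bot.goto(T-.045*z,r)
bot.line_to(T-.02*z,max_speed=.1); bot.line_to(T,max_speed=.05); print(bot.current_contact_force().round(1),bot.current_clock())
A=bot.read_camera("side")["pixels"][115:235,250:370];B=bot.read_camera("scene")["pixels"][110:230,220:340]
cv2.imwrite("pics/grip.png",np.hstack([cv2.resize(i,(400,400),interpolation=cv2.INTER_CUBIC) for i in(A,B)]))
```

```text
[-0.5  0.2  0.1] 12.6833
```

View pics/grip.png

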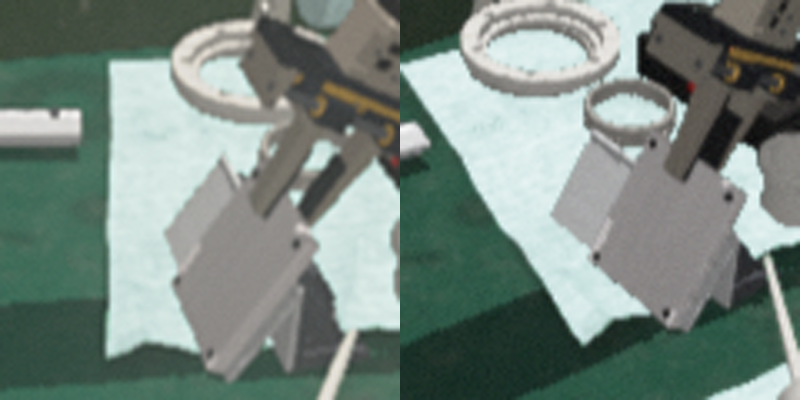

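Both fingers straddle the raised edge cleanly (near finger tip on the plain face at about (262,210) in the side half). I'll close, lift and check tilt feasibility.

```bash
cat >> h.py <<'E'
a=np.radians(-8.0); SX=np.array([np.cos(a),np.sin(a),0]); SY=np.array([-np.sin(a),np.cos(a),0])
E
python3 - <<'E'
from h import *
bot.set_gripper(0,60); print(bot.current_opening(),bot.current_grip_force(),bot.current_contact_force().round(1))
p=np.array(bot.current_ee_pos()); bot.line_to(p+[-.02,0,.05],max_speed=.1); bot.line_to([.6,.06,.2],max_speed=.2)
print(bot.current_opening(),bot.current_contact_force().round(1),bot.current_clock())
for f in(40,45,50,55,60):
    h=.112*np.cos(np.radians(f))+.007*np.sin(np.radians(f))+.003
    for x in (.48,.51,.54):
        q=bot.inverse_kinematics([x,.1,h],tilt(f,SX,SX)); q2=bot.inverse_kinematics([x,.1,.2],tilt(f,SX,SX)); print(f,x,round(h,3),None if q is None else q.round(2),None if q2 is None else q2.round(2))
E
```

```text
0.1490833268904296 58.694578567519784 [-5.6  1.2  2.7]
0.14564564113478073 [-0.5  0.  -3.6] 14.4917
40 0.48 0.093 [ 0.03 -0.35  2.49 -0.35  0.33  0.46] [ 0.03 -0.58  2.4  -0.18  0.64  0.28]
40 0.51 0.093 [ 0.03 -0.24  2.41 -0.37  0.3   0.49] [ 0.03 -0.47  2.33 -0.19  0.6   0.29]
40 0.54 0.093 [ 0.03 -0.15  2.34 -0.39  0.28  0.5 ] [ 0.03 -0.37  2.26 -0.2   0.56  0.3 ]
45 0.48 0.087 [ 0.05 -0.34  2.55 -0.69  0.21  0.82] [ 0.05 -0.63  2.47 -0.25  0.55  0.35]
45 0.51 0.087 [ 0.04 -0.23  2.47 -0.79  0.18  0.91] [ 0.04 -0.51  2.4  -0.27  0.49  0.37]
45 0.54 0.087 None [ 0.04 -0.4   2.33 -0.29  0.45  0.39]
50 0.48 0.08 None [ 0.06 -0.68  2.53 -0.36  0.45  0.46]
50 0.51 0.08 None [ 0.05 -0.54  2.46 -0.4   0.39  0.5 ]
50 0.54 0.08 None [ 0.05 -0.43  2.39 -0.44  0.35  0.53]
55 0.48 0.073 [ 0.08 -0.22  2.63  3.84  0.27  2.59] [ 0.08 -0.71  2.59 -0.53  0.35  0.63]
55 0.51 0.073 [ 0.07 -0.12  2.55  3.77  0.29  2.65] [ 0.07 -0.56  2.52 -0.63  0.29  0.73]
55 0.54 0.073 [ 0.06 -0.04  2.47  3.74  0.29  2.68] [ 0.06 -0.44  2.45 -0.73  0.25  0.83]
60 0.48 0.065 [ 0.09 -0.1   2.64  3.59  0.48  2.86] [ 0.09 -0.72  2.65 -0.86  0.26  0.96]
60 0.51 0.065 [ 0.08 -0.01  2.56  3.56  0.48  2.88] [ 0.08 -0.56  2.57 -1.1   0.21  1.2 ]
60 0.54 0.065 [0.07 0.06 2.49 3.55 0.48 2.88] None
```

Run:
```python
from h import *
r=tilt(40,SX,SX); T=np.array([.505,.06,0])
bot.goto([.55,.06,.22],tilt(10,SX,SX)); bot.goto(T+[0,0,.2],r)
bot.line_to(T+[0,0,.11],max_speed=.12)
for h in np.arange(.106,.082,-.004):
    bot.line_to(T+[0,0,h],max_speed=.04); f=bot.current_contact_force()
    if f[2]>-1.5: break
print(h,f.round(1),bot.current_clock())
bot.set_gripper(.5)
p=np.array(bot.current_ee_pos())
bot.line_to(p-.02*SX-[0,0,.04],max_speed=.08); print(bot.current_contact_force().round(1))
bot.line_to(p-.11*SX-[0,0,.04],max_speed=.1); print(bot.current_contact_force().round(1))
bot.line_to(p-.11*SX+[0,0,.12],max_speed=.2); print(bot.current_clock())
A=bot.read_camera("side")["pixels"][130:280,170:350];B=bot.read_camera("scene")["pixels"][130:280,130:310]
cv2.imwrite("pics/flip.png",np.hstack([cv2.resize(i,(400,333),interpolation=cv2.INTER_CUBIC) for i in(A,B)]))
```

```text
0.08999999999999998 [ 1.7 -0.3  1.2] 18.1417Traceback (most recent call last):
  File "<stdin>", line 11, in <module>
workcell.MotionError: the arm cannot follow that straight line within its joint ranges
```

Run:
```python
from h import *
p=np.array(bot.current_ee_pos()); r=tilt(25,SX,SX)
bot.line_to(p-.02*SX-[0,0,.03],rot=r,max_speed=.06); print(bot.current_contact_force().round(1))
bot.line_to(p-.10*SX-[0,0,.03],max_speed=.1); print(bot.current_contact_force().round(1))
bot.line_to(p-.10*SX+[0,0,.12],max_speed=.2); print(bot.current_clock())
A=bot.read_camera("side")["pixels"][130:280,170:350];B=bot.read_camera("scene")["pixels"][130:280,130:310]
cv2.imwrite("pics/flip.png",np.hstack([cv2.resize(i,(400,333),interpolation=cv2.INTER_CUBIC) for i in(A,B)]))
```

```text
[-0.2 -0.4 -0.2]
[-1.   0.7 -0.2]
21.3833
```

View pics/flip.png

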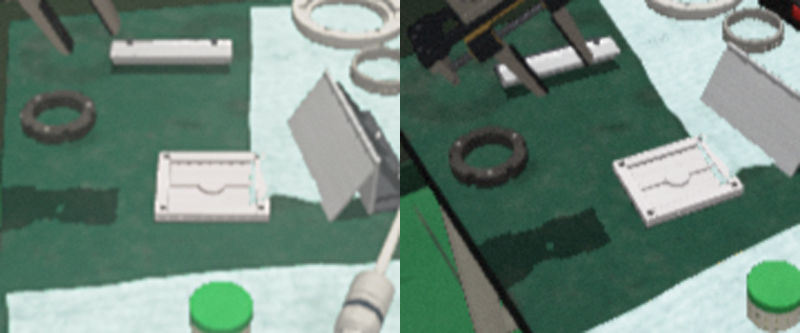

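The plate lies pocket face up. Its corners in the side half are (159,152), (256,152), (268,210) and (156,212). Next I'll measure its position and push it home from its right side with the spread fingers.

Run:
```python
from h import *
c=bot.read_camera("side")
X=np.array([ray(c,*((np.array(p)+.5)/(400/180)-.5+(170,130)),.014) for p in((159,152),(256,152),(268,210),(156,212))])
S=np.array([.5145,.327]); print(X.round(3),X.mean(0),np.degrees(np.arctan2(*(X[2]-X[3])[::-1])))
C=X.mean(0); st=lambda P:((P-S)@SX[:2],(P-S)@SY[:2]); u,v=st(C); print("stop frame",u,v)
W=lambda v,z:np.r_[S+u*SX[:2]+v*SY[:2],z]
r=tilt(0,-SX,SX)
if bot.inverse_kinematics(W(-.2,.1),r) is None: r=tilt(0,SX,SX)
bot.set_gripper(.6)
bot.goto(W(v-.11,.16),r); bot.line_to(W(v-.10,.004))
bot.line_to(W(-.16,.004),max_speed=.07); print(bot.current_contact_force().round(1),bot.current_clock())
bot.line_to(W(-.135,.004),max_speed=.05); f0=bot.current_contact_force()@SY
for k in np.arange(-.132,-.104,.002):
    bot.line_to(W(k,.004),max_speed=.02); f=bot.current_contact_force(); print(round(k,3),f.round(1),bot.current_ee_pos().round(4))
    if -f@SY>8: break
bot.hold(.3); print(bot.current_clock())
A=bot.read_camera("side")["pixels"][110:260,170:350];B=bot.read_camera("scene")["pixels"][110:260,130:310]
cv2.imwrite("pics/home.png",np.hstack([cv2.resize(i,(400,333),interpolation=cv2.INTER_CUBIC) for i in(A,B)]))
```

```text
[[ 0.474  0.115]
 [ 0.592  0.097]
 [ 0.585 -0.009]
 [ 0.459  0.007]] [0.52767776 0.05267729] -7.112097962609462
stop frame 0.0512278602475536 -0.26981903508233934
[ 0.4 -0.8  0.3] 27.1167
-0.132 [0.  0.3 0.3] [0.5469 0.1892 0.004 ]
-0.13 [ 0.3 -0.5 -0.1] [0.5472 0.1912 0.004 ]
-0.128 [ 0.1  1.  -1.1] [0.5474 0.1933 0.004 ]
-0.126 [ 0.1 -0.2 -0.3] [0.5477 0.1953 0.004 ]
-0.124 [-0.1  0.1 -0.2] [0.548  0.1973 0.004 ]
-0.122 [ 0.5 -0.4 -0.2] [0.5483 0.1993 0.004 ]
-0.12 [ 0.6 -0.3 -0.4] [0.5485 0.2012 0.004 ]
-0.118 [0.9 0.  0.3] [0.5488 0.2032 0.004 ]
-0.116 [-0.6 -1.4 -0.2] [0.549  0.2049 0.004 ]
-0.114 [-2.  -8.1  3. ] [0.5489 0.2052 0.004 ]
30.6167
```

View pics/home.png

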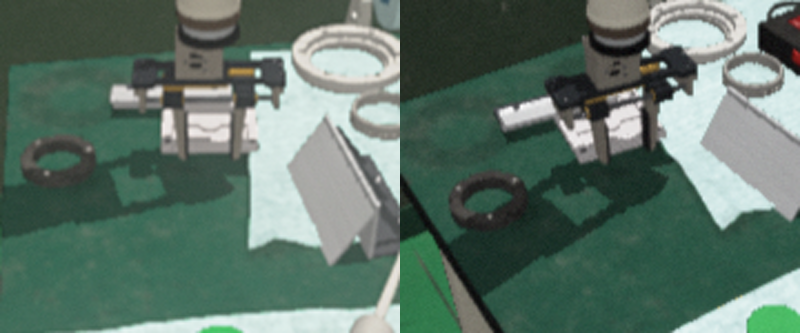

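It came solid about where the stop face should be. I'll press a little harder to square it, back off, and check.

Run:
```python
from h import *
p=np.array(bot.current_ee_pos()); t=p.copy()
for i in range(6):
    t=t+.0015*SY; t[2]=.004; bot.line_to(t,max_speed=.02); f=bot.current_contact_force(); print(f.round(1),bot.current_ft_torque().round(2),bot.current_ee_pos().round(4))
    if np.linalg.norm(f)>25: break
bot.hold(.3)
q=np.array(bot.current_ee_pos()); bot.line_to(q-.03*SY,max_speed=.05); bot.line_to(q-.06*SY+[0,0,.15],max_speed=.2); bot.goto([.40,-.05,.30],tilt(0,-SX,SX))
print(bot.current_clock())
A=bot.read_camera("side")["pixels"][130:230,210:310];B=bot.read_camera("scene")["pixels"][125:225,165:265]
cv2.imwrite("pics/fin.png",np.hstack([cv2.resize(i,(400,400),interpolation=cv2.INTER_CUBIC) for i in(A,B)]))
```

```text
[-2.2 -6.6  1.8] [-1.36  0.32 -0.14] [0.5489 0.2052 0.0039]
[ -2.9 -11.8   4.8] [-2.31  0.5  -0.19] [0.5488 0.2053 0.0039]
[ -3.6 -16.2   6.9] [-3.2   0.75 -0.17] [0.5489 0.2055 0.004 ]
[ -5.1 -22.5   8.7] [-4.12  0.83 -0.14] [0.5488 0.2056 0.0039]
[ -7.4 -27.3  10. ] [-5.    1.06 -0.26] [0.5488 0.2057 0.004 ]
36.35
```

View pics/fin.png

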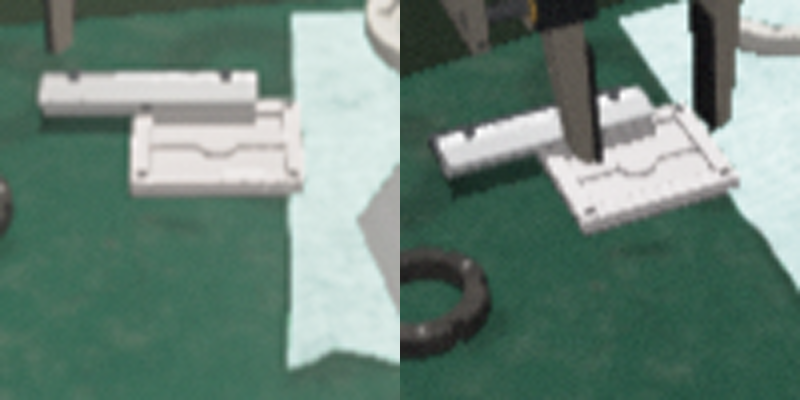

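The plate is under the lip with its front edge parallel to it: lip from (40,117) to (255,122), plate front edge from (132,181) to (300,184). At 27 N the push stayed solid with almost no yaw moment, so the edge is home and square. Handing in.

```bash
python3 -c "
from workcell import bot
print(bot.job_done(),bot.current_clock())"
```

```text
the job is handed in; nothing more can be done
the job is handed in; nothing more can be done
```

The plate is turned pocketed face up, pushed under the lip and pressed home and square against the stop by camera and force readings, with the other things untouched in the views I took; I handed it in at about 36 s, and the call returned no verdict.

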